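# Clamp a soap bar in the trimming jig

### The arm

A 6-joint arm with a two-finger parallel gripper is mounted at the origin on the work surface. World frame = base frame: x ahead of the robot, y to its left, z up, the work surface at z = 0. Lengths are in mm, angles in rad, forces in N, time in s.
With the tool pointing down it reaches from about 350 to 775 mm from the base axis. Payload 7.3 kg.
Tool frame: the origin (TCP) lies at the very end of the fingers, on their centre line; the grasp point (between the pads) lies 19 mm behind it; z points along the fingers, y is the line along which they close (so a half turn about z gives the same grasp; the last joint's range is limited). The gripper opens to 92 mm and grips with 3 to 60 N. Pads are 19 mm wide; open, the fingers measure 130 mm over their backs; the gripper's body (75 mm by 190 mm) begins 47 mm behind the grasp point.
Start: joints at [-1.298, 0.342, 1.524, -0, 1.275, -0.146], TCP at [213.523, -479.638, 226.741] pointing down, gripper open.
Joint ranges: [-2.53, 2.53], [-0.77, 2.02], [0.04, 2.7], [-1, 4.14], [0.28, 2.66], [-3.11, 3.11]. Speed limits (rad/s): [2.57, 2.57, 3.14, 3.14, 3.14, 3.14].

### API

Orientations are given as [roll, pitch, yaw] about the fixed x, y, z axes, in that order (R = Rz(yaw) Ry(pitch) Rx(roll)).
In Python, from plant import bot gives the robot as it stands.
- The arm moves only by the tool apply_moves, never from a script. Its argument "motion" is text: rows parted by semicolons, each of 4 numbers parted by spaces: the shift along the tool's x, y, z in m, then the turn about the tool's z in degrees. A call has 1 to 8 rows; each row shifts and turns the commanded pose from where the row before left it, along the tool's axes as they then stand; what a row does not reach is not made up. A row lasts 1/8 s, in which the tool goes at most 62.5 mm and 10.7 degrees, less where a joint would pass 70% of its speed; a pose out of reach is approached as far as the arm can. A call with a gripper value outside its range is refused whole. "fingers" is the opening, from -1 (shut) to 1 (fully open), set as the call begins (left out, the last holds). The fingers move at their own pace and stop on an object; the grip force is fixed at half the most. Time passes only in rows, so rows that do not move let the fingers close. It gives the time, the measured TCP pose, the force, the opening and the grip force at its end, in the units of the state.
- bot.get_obs(): the state, without advancing time (a new reading comes with each control period).
- bot.capture(name): name is "side" or "top" or "wrist"; returns a dict with "img" (420x560x3 uint8, blue, green, red), "range_z" (420x560 float32, mm along the optical axis (not along the pixel's ray), 0 where there is no reading), "fx", "fy", "cx", "cy" (pixels), "D" ([k1, k2, p1, p2, k3] as OpenCV has them; the pictures are not rectified), "world_from_camera" (4x4, takes a point from camera to world coordinates); the wrist camera has in their place "mount" (4x4, takes a point from camera to tool coordinates, whose origin is the TCP and whose axes are the flange's). Camera axes: x right, y down, z forward; pixel columns grow to the right and rows downward; lengths in mm; the calibration is good to about 2 mm. A picture is of the moment at which its call begins: read the wrist's pose just before it.
- bot.close_job(): hands the job in; it is judged then, once.
Trained networks look in a picture, given as the dict that the camera call returned (one of the last four; its "shot" number tells which), for a name from the list of things; names that differ only in an ending like _2 or _b are one class to them, and where a whole thing is asked for, a point or a joint stands for the part that bears it (a point fixed in the world has none). Each returns a list of dicts, best first, with "p" (0 to 1); they miss things now and then, are a little off and sometimes report something else, mostly with a low value. They report only what shows in the picture. A call takes as long as a camera call. They do not tell look-alikes from the thing itself.
- bot.cut_out(picture, thing): "pixels" (420x560 bool, what is visible of it) and "point" ([column, row] in pixels, amid what is visible of it).
The state is a dict: "time": time; "joint_positions": joint angles; "dq": joint speeds; "tau": joint torques, N m; "tool_pos": TCP position; "tcp_rot": TCP orientation; "contact_force": force on the tool from outside, world axes, zero at the start; "moment": the same for the moment, N m; "grip_width": finger opening in mm; "finger_force": force on a finger pad.
Only numpy, scipy, OpenCV 4.12 (cv2) and the standard library are available. Lean on these libraries where they do the work, as an engineer would, in place of code of your own. Each camera call takes 0.05 s, during which the arm holds its last target. There are 200 camera calls.

### The job

Clamp the soap bar that lies on the deck of the trimming jig: swing the lever on the jig's head all the way up so that the presser foot lifts, push the bar flat and square into the pocket between the rails until it is fully home against the back stop, then bring the lever all the way down again so that the foot holds the bar. Leave the spare bars, the bottles, the brush and the cup where they are.

Things in the scene. Friction and masses are not known exactly. Their poses are not given: they have to be found in the camera images.
- jig: Trimming jig, fixed to the table: wooden base 290 x 200 x 12, grey column and head. Origin: on the table under the pocket's centre; x points from the open front (robot side) to the column, y to the lever's side. Base x = -170 to 120; its front part is an open deck, top at 12. Head: x = 0 to 110, y = -30 to 30, z = 88 to 162; a thin ram at x = 20 stands out of its top, up to 200.
- pocket (a point): Centre of the pocket's floor (deck level), axes as the jig's; a bar that is home has its origin here, long side along x. The pocket is 61 wide (y), between aluminium rails 14 high from x = -17 to the back stop, whose face is at x = 42 (22 high). Flared lead-ins widen the mouth from x = -17 to -40. A bar that is home sticks 25 out before the rails.
- bar: The lilac soap bar to be clamped, 84 (x) x 58 (y) x 32 (z), about 160 g, lying loose and slightly askew on the jig's deck in front of the pocket. Origin: centre of its underside, x along its length. Either end may go first.
- lever (a joint): Angle of the lever (rad): 0 = all the way down (lever points to the robot and 32 degrees up, foot down), 0.8 = all the way up (78 degrees up, foot 28 higher). It is stiff and stays where it is left: moving it takes about 3 to 6 N at the grip.
- lever_hinge (a point): Point on the lever's hinge axis (which runs along the jig's y), level with the middle of the grip: 45, +78, 125 in the jig's frame. The lever swings in the jig's x-z plane.
- lever_grip (a point): Middle of the lever's grip: a black round pin of 16 diameter and 52 long along the jig's y, 100 from the hinge axis. The steel arm (10 thick) joins it at its inner end, 31 to the -y side of this point, so the pin can be reached from before, behind, above and below.
- foot: Presser foot under the head: flat dark rubber pad 34 x 44 x 10, sprung by up to 14 upwards. Origin: centre of its underside, over x = 20, y = 0 of the pocket. Lever down and no bar: 24 above the deck, too low for the bar to pass; lever up: 52 above. Lever down on a bar: it is pushed up 8 and presses with about 5 N.
- rack_bar1: A spare soap bar on the wire rack, same size as the bar (84 x 58 x 32); leave it. Origin: centre of its underside.
- rack_bar2: Another spare soap bar on the wire rack; leave it. Origin: centre of its underside.
- side_bar: A spare soap bar lying on the table to the right (-y) of the jig; leave it. Origin: centre of its underside.
- blue_bottle: Blue bottle, 68 diameter, 170 tall, back left; leave it. Origin: centre of its underside.
- small_bottle: Small white bottle, 38 diameter, 85 tall, standing on the jig's base beside the column on the right; leave it. Origin: centre of its underside.
- brush: Hand brush lying on the table to the left (+y) of the jig; leave it. Origin: middle of its underside.
- steel_cup: Steel cup, 84 diameter, 90 tall, back right; leave it. Origin: centre of its underside.
Not all that is in view belongs to the job. Leave any green or red look-alike of the bar alone.

How it is judged (in metres and radians):
On the way, in this order (a step that is already met when the one before it is completed fails the run):
1. the lever is swung up (past 0.6 of its 0.8 rad) (value of joint lever above 0.6 rad), for 0.2 s.
2. with the lever still up, the bar is fully home, flat and square in the pocket (x of bar in the frame of pocket between -0.0035 and 0.0035 m and y of bar in the frame of pocket between -0.003 and 0.003 m and z of bar in the frame of pocket between -0.003 and 0.003 m and angle between the x axis of bar and the x axis of pocket, either way round below 0.05 rad and angle between bar's own z axis and vertical below 0.05 rad and value of joint lever above 0.5 rad), for 0.2 s.
At the end, for the whole second after the job is handed in: The bar lies in the pocket, home against the back stop (within 3.5 mm along, 3 mm across, 3 mm in height) and square and flat (within 0.05 rad), at rest; the lever is all the way down (within 0.1 rad) and the foot presses on the bar (over 1.5 N) (x of bar in the frame of pocket between -0.0035 and 0.0035 m and y of bar in the frame of pocket between -0.003 and 0.003 m and z of bar in the frame of pocket between -0.003 and 0.003 m and angle between the x axis of bar and the x axis of pocket, either way round below 0.05 rad and angle between bar's own z axis and vertical below 0.05 rad and value of joint lever below 0.1 rad and contact force between foot and bar above 1.5 N and linear speed of bar below 0.01 m/s); the robot touches nothing.
It fails at once if a spare bar, a bottle, the brush or the cup is moved by more than 30 mm (distance of any of rack_bar1, rack_bar2, side_bar, blue_bottle, small_bottle, brush, steel_cup from where it was at the start of the episode above 0.03 m).
It also fails if it takes over 67 s, if anything falls off the work surface, if the arm or the gripper's body presses on something with over 40 N, if the wrist force passes 120 N, or if a joint passes its speed limit or range.

## Working session

There is one attempt and no reset: what is moved stays moved. The work goes in short steps, Python scripts to look and compute and a tool call to move; the robot and the scene stay as the last step left them, time stands still between calls to the robot, and variables do not carry over. Pictures are saved under pics/ and viewed, at most 10 in all, crops included, and the job is handed in when it is done.

Besides the shell and the picture viewer there is one more tool, called after "Emit:" as name(argument=value, ...) on one line, values as JSON. apply_moves: Moves the arm, as the interface text tells. Its arguments: {"type":"object","properties":{"motion":{"type":"string"},"fingers":{"type":"number"}},"required":["motion"]}

```bash
ls; mkdir -p pics
cat > h.py <<'E'
import numpy as np, cv2
from scipy.spatial.transform import Rotation as R
from plant import bot
def cloud(c, mask=None):
    z=c["range_z"]; v,u=np.nonzero((z>0)&(mask if mask is not None else True))
    K=np.array([[c["fx"],0,c["cx"]],[0,c["fy"],c["cy"]],[0,0,1.]])
    p=cv2.undistortPoints(np.stack([u,v],1).astype(np.float64)[:,None],K,np.array(c["D"],float))[:,0]
    d=z[v,u].astype(float); P=np.c_[p*d[:,None],d]
    T=np.array(c["world_from_camera"]) if "world_from_camera" in c else c["T"]
    return P@T[:3,:3].T+T[:3,3], u, v
E
python3 - <<'E'
from h import *
o=bot.get_obs(); print(o)
a=bot.capture("side"); b=bot.capture("top")
cv2.imwrite("pics/side.png",a["img"]); cv2.imwrite("pics/top.png",b["img"])
import pickle; pickle.dump((a,b),open("ab.pkl","wb"))
for n,c in (("side",a),("top",b)):
    print(n,np.round(c["world_from_camera"],3).tolist())
    for t in ("bar","jig","lever_grip","foot"):
        for r in bot.cut_out(c,t)[:3]:
            P,_,_=cloud(c,r["pixels"]); print(t,round(r["p"],2),r["point"],r["pixels"].sum(),np.median(P,0).round(1) if len(P) else None)
E
```

```text
pics
{'time': 0.0, 'joint_positions': array([-1.29802698e+00,  3.42731943e-01,  1.52501464e+00,  1.10569507e-05,
        1.27542273e+00, -1.45989117e-01]), 'dq': array([-0.00128589, -0.00031688,  0.00097058, -0.00092588, -0.00025659,
       -0.00034217]), 'tau': array([ 6.98400145e-04, -4.31239271e+01, -2.44222051e+01,  7.17535196e-02,
        5.59863774e-02, -1.15131074e-04]), 'tool_pos': array([ 213.39498198, -479.22184093,  226.04102257]), 'tcp_rot': array([-3.14003431e+00, -2.39818641e-04,  4.18755054e-01]), 'contact_force': array([ 0.49757676,  0.1657263 , -0.6265772 ]), 'moment': array([ 0.02131329, -0.02202725, -0.03613777]), 'finger_force': 0.0, 'grip_width': 91.40987735153806}
side [[0.937, 0.215, -0.274, 981.137], [0.348, -0.545, 0.763, -1246.046], [0.015, -0.811, -0.586, 1044.837], [0.0, 0.0, 0.0, 1.0]]
bar 0.88 [226.4, 224.6] 409 [362.5 -61.7  27.8]
bar 0.85 [207.4, 249.7] 614 [ 369.9 -200.1   27.1]
bar 0.8 [243.7, 196.8] 374 [345.2  97.6  26.5]
jig 0.84 [316.3, 244.3] 4451 [659.9 -73.9  12.2]
lever_grip 0.54 [305.6, 191.1] 102 [596.1  -7.6 179.5]
foot 0.45 [321.3, 242.1] 134 [662.8 -56.7  44. ]
top [[-0.001, -0.991, 0.131, 344.781], [-1.0, 0.001, -0.003, -60.153], [0.003, -0.131, -0.991, 1581.999], [0.0, 0.0, 0.0, 1.0]]
bar 0.94 [317.1, 269.2] 556 [ 360.6 -186.8   31.6]
bar 0.92 [274.3, 214.0] 545 [534.1 -56.9  44.1]
bar 0.62 [217.4, 278.4] 544 [340.2 108.4  31.2]
jig 0.62 [272.0, 186.5] 5536 [623.6 -52.3  13.5]
lever_grip 0.41 [329.9, 201.7] 578 [ 567.6 -238.    31.4]
lever_grip 0.28 [271.1, 183.3] 5646 [620.9 -50.2  13.4]
foot 0.59 [276.9, 172.9] 5 [648.2 -64.5  46.3]
```

Run:
```python
import cv2
a=cv2.imread("pics/side.png");b=cv2.imread("pics/top.png")
cv2.imwrite("pics/side2.png",cv2.resize(a[120:330,170:450],(800,600),interpolation=2))
cv2.imwrite("pics/top2.png",cv2.resize(b[100:310,150:430],(800,600),interpolation=2))
```

```text
(no output)
```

View pics/side2.png

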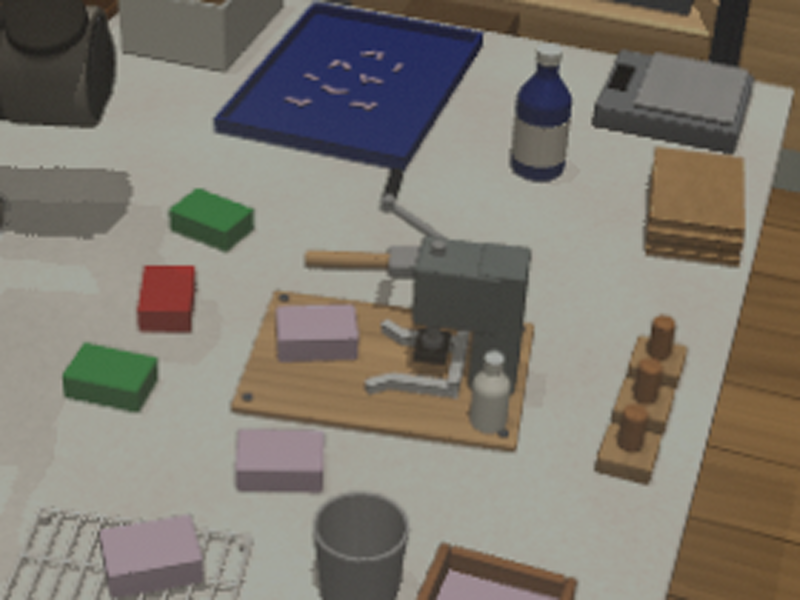

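View pics/top2.png

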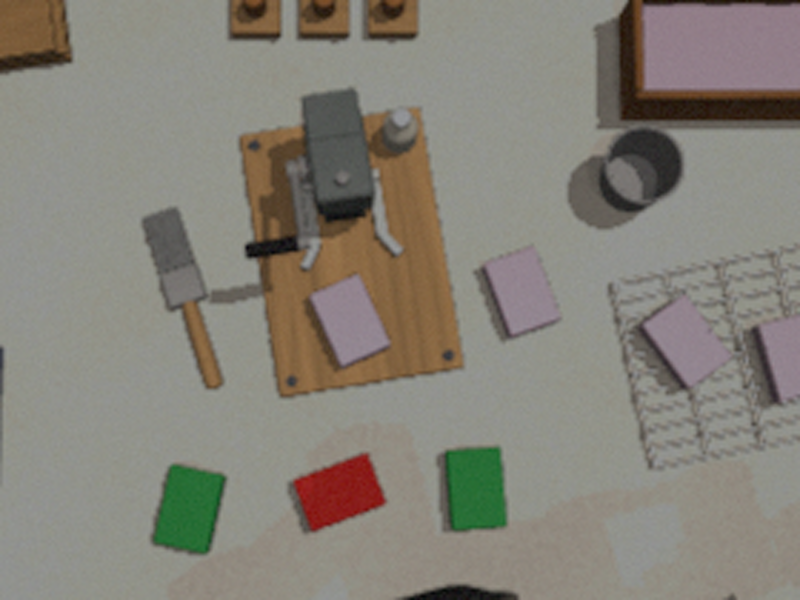

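The lilac candidates in the top crop are:
- deck bar (350,320)
- side bar (522,290)
- rack bars (685,340) and (790,360)
- tray (720,45)

Only the bar at (350,320) lies on the wooden deck in front of the rails (rails at about (300,200) and (385,210)), so it is the one to clamp. The lever grip is the black pin at (272,247). Next I'll fit the poses.

Run:
```python
from h import *
import pickle
a,b=pickle.load(open("ab.pkl","rb"))
from scipy.optimize import minimize
for n,c in (("top",b),("side",a)):
    P,u,v=cloud(c); img=c["img"][v,u].astype(int)
    hsv=cv2.cvtColor(c["img"],cv2.COLOR_BGR2HSV)[v,u].astype(int)
    reg=(P[:,0]>430)&(P[:,0]<800)&(P[:,1]>-230)&(P[:,1]<90)
    wood=reg&(P[:,2]>5)&(P[:,2]<20)&(hsv[:,1]>80)&(hsv[:,0]<25)
    Q=P[wood]; r=cv2.minAreaRect(Q[:,:2].astype(np.float32)); print(n,"wood",wood.sum(),r,np.median(Q[:,2]))
    lil=reg&(P[:,2]>38)&(P[:,2]<50)&(hsv[:,1]<90)&(img[:,0]-img[:,1]>5)&(P[:,0]<600)
    Q=P[lil]; r=cv2.minAreaRect(Q[:,:2].astype(np.float32)); print("bar",lil.sum(),r,Q.mean(0))
    blk=reg&(P[:,2]>160)&(P[:,2]<200)&(img.max(1)<60)
    Q=P[blk]; print("pin",len(Q),Q.mean(0) if len(Q) else 0, cv2.minAreaRect(Q[:,:2].astype(np.float32)) if len(Q)>3 else 0)
    hd=reg&(P[:,2]>150)&(P[:,2]<172)&(img.max(1)>=50)&(P[:,0]>600);Q=P[hd]; print("head",len(Q),cv2.minAreaRect(Q[:,:2].astype(np.float32)))
```

```text
top wood 3763 ((608.6373291015625, -23.324462890625), (288.5694580078125, 266.0031433105469), 8.670809745788574) 11.988982089839055
bar 454 ((553.9607543945312, -127.72425842285156), (85.60453796386719, 212.5807342529297), 15.731304168701172) [533.90101231 -58.24401235  44.10108922]
pin 91 [587.71317506  18.15164863 185.08275764] ((587.7074584960938, 18.61003303527832), (14.223132133483887, 48.40370559692383), 12.212725639343262)
head 824 ((680.9771728515625, -35.673465728759766), (137.78114318847656, 81.07484436035156), 8.663762092590332)
side wood 2269 ((613.0244140625, -26.635162353515625), (288.2679748535156, 267.474609375), 8.52983283996582) 9.490006753303533
bar 276 ((537.2984008789062, -54.35903549194336), (77.59916687011719, 59.07052993774414), 23.729434967041016) [538.45277949 -56.35513209  41.72618476]
pin 35 [590.80417122  21.99629645 183.26523182] ((590.3167724609375, 21.77764320373535), (10.557011604309082, 43.12564468383789), 10.96537971496582)
head 578 ((678.502685546875, -36.658164978027344), (139.60818481445312, 84.8419189453125), 9.064950942993164)
```

```bash
cat >> h.py <<'E'
JO=np.array([638.7,-52.8]); JY=0.150
def jw(x,y): c,s=np.cos(JY),np.sin(JY); return JO+[c*x-s*y,s*x+c*y]
def rows(target, n, psi=None, start=None):
    """target world xyz mm, psi yaw; prints n equal rows in tool axes"""
    o=bot.get_obs(); p=np.array(o["tool_pos"]) if start is None else np.array(start[:3])
    ps=o["tcp_rot"][2] if start is None else start[3]
    psi=ps if psi is None else psi
    d=(np.array(target)-p)/n; dth=(psi-ps)/n; out=[]
    for i in range(n):
        q=ps+i*dth; c,s=np.cos(q),np.sin(q)
        out.append("%.4f %.4f %.4f %.2f"%((c*d[0]+s*d[1])/1e3,(s*d[0]-c*d[1])/1e3,-d[2]/1e3,-np.degrees(dth)))
    for i in range(0,n,8): print("; ".join(out[i:i+8]))
def wrist():
    o=bot.get_obs(); c=bot.capture("wrist"); T=np.eye(4)
    T[:3,:3]=R.from_euler("xyz",o["tcp_rot"]).as_matrix(); T[:3,3]=o["tool_pos"]
    c["T"]=T@np.array(c["mount"]); return c
E
python3 - <<'E'
from h import *
x,y=jw(-40,80); print(x,y); rows([x,y,300],16,np.pi/2+JY)
E
```

```text
587.1941062846704 20.324160935939403
0.0340 -0.0190 -0.0046 -4.66; 0.0355 -0.0162 -0.0046 -4.66; 0.0367 -0.0133 -0.0046 -4.66; 0.0376 -0.0103 -0.0046 -4.66; 0.0383 -0.0072 -0.0046 -4.66; 0.0388 -0.0040 -0.0046 -4.66; 0.0390 -0.0009 -0.0046 -4.66; 0.0389 0.0023 -0.0046 -4.66
0.0386 0.0055 -0.0046 -4.66; 0.0381 0.0086 -0.0046 -4.66; 0.0372 0.0117 -0.0046 -4.66; 0.0362 0.0147 -0.0046 -4.66; 0.0348 0.0175 -0.0046 -4.66; 0.0333 0.0203 -0.0046 -4.66; 0.0315 0.0230 -0.0046 -4.66; 0.0296 0.0254 -0.0046 -4.66
```

Emit:
apply_moves(motion="0.034 -0.019 -0.0046 -4.66; 0.0355 -0.0162 -0.0046 -4.66; 0.0367 -0.0133 -0.0046 -4.66; 0.0376 -0.0103 -0.0046 -4.66; 0.0383 -0.0072 -0.0046 -4.66; 0.0388 -0.004 -0.0046 -4.66; 0.039 -0.0009 -0.0046 -4.66; 0.0389 0.0023 -0.0046 -4.66", fingers=0.1)

```text
time: 1.5
tool_pos: [400.9, -228.7, 263.8]
tcp_rot: [3.141, 0.0, 1.072]
contact_force: [1.0, -0.8, 0.2]
grip_width: 50.7
finger_force: 0.0
```

Emit:
apply_moves(motion="0.0386 0.0055 -0.0046 -4.66; 0.0381 0.0086 -0.0046 -4.66; 0.0372 0.0117 -0.0046 -4.66; 0.0362 0.0147 -0.0046 -4.66; 0.0348 0.0175 -0.0046 -4.66; 0.0333 0.0203 -0.0046 -4.66; 0.0315 0.023 -0.0046 -4.66; 0.0296 0.0254 -0.0046 -4.66; 0 0 0 0")

```text
validation failed for argument at $.mo...
```

Emit:
apply_moves(motion="0.0386 0.0055 -0.0046 -4.66; 0.0381 0.0086 -0.0046 -4.66; 0.0372 0.0117 -0.0046 -4.66; 0.0362 0.0147 -0.0046 -4.66; 0.0348 0.0175 -0.0046 -4.66; 0.0333 0.0203 -0.0046 -4.66; 0.0315 0.023 -0.0046 -4.66; 0.0296 0.0254 -0.0046 -4.66")

```text
time: 2.5
tool_pos: [587.9, 21.2, 300.4]
tcp_rot: [3.141, 0.0, 1.723]
contact_force: [1.7, -1.0, -0.6]
grip_width: 50.7
finger_force: 0.0
```

Emit:
apply_moves(motion="0 0 0 0; 0 0 0 0")

```text
time: 2.75
tool_pos: [586.8, 19.8, 300.0]
tcp_rot: [-3.141, 0.0, 1.72]
contact_force: [-0.3, 0.0, -0.1]
grip_width: 50.8
finger_force: 0.0
```

Run:
```python
from h import *
o=bot.get_obs(); print(o["tool_pos"],o["tcp_rot"],o["time"])
c=wrist(); cv2.imwrite("pics/w1.png",c["img"]); print(np.round(c["mount"],2).tolist())
for t in ("lever_grip","bar"):
    for r in bot.cut_out(c,t)[:3]:
        P,_,_=cloud(c,r["pixels"])
        if len(P)>5: print(t,round(r["p"],2),r["point"],len(P),np.median(P,0).round(1), cv2.minAreaRect(P[P[:,2]>np.percentile(P[:,2],30)][:,:2].astype(np.float32)))
```

```text
[586.83503509  19.75307519 299.9727426 ] [-3.14064644e+00  3.35279221e-04  1.71951648e+00] 2.75
[[-0.0, -0.97, -0.25, 66.04], [1.0, -0.0, 0.0, -0.04], [-0.0, -0.25, 0.97, -157.65], [0.0, 0.0, 0.0, 1.0]]
lever_grip 0.61 [292.3, 217.1] 2880 [595.5   3.3 182.4] ((602.2952270507812, 16.4581241607666), (43.409080505371094, 63.59657669067383), 11.646623611450195)
bar 0.64 [229.6, 221.4] 3434 [539.7 -48.3  43.7] ((530.1563110351562, -33.79899215698242), (88.28388214111328, 101.52680969238281), 14.683659553527832)
bar 0.64 [81.7, 186.4] 4393 [362.5 -39.6  31.4] ((356.27264404296875, -43.243194580078125), (58.205963134765625, 83.69879913330078), 20.48231315612793)
bar 0.6 [70.4, 50.1] 5291 [345.1 112.7  31.3] ((339.9798889160156, 112.71156311035156), (57.512908935546875, 82.96600341796875), 77.80870056152344)
```

View pics/w1.png

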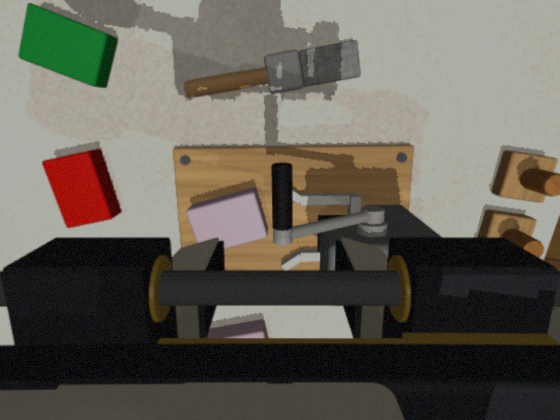

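The wrist view shows the pin at (283,198), lying between the fingers along image x. The bar is at (228,220) and both rails are visible behind the pin. I'll fit the pin precisely.

Run:
```python
from h import *
c=wrist(); P,u,v=cloud(c); img=c["img"][v,u].astype(int); Z=P[:,2]
m=(u>265)&(u<302)&(v>155)&(v<225)&(Z>165)&(Z<200); Q=P[m]
q=(Q[:,:2]-JO)@np.array([[np.cos(JY),-np.sin(JY)],[np.sin(JY),np.cos(JY)]])
print(len(Q),"jig x range",np.percentile(q[:,0],[1,50,99]),"y",np.percentile(q[:,1],[1,99]),"ztop",np.percentile(Q[:,2],[50,98]))
print(cv2.minAreaRect(Q[:,:2].astype(np.float32)), np.median(Q,0))
# deck upper-left edges: wood
hsv=cv2.cvtColor(c["img"],cv2.COLOR_BGR2HSV)[v,u].astype(int)
w=(Z>8)&(Z<17)&(hsv[:,1]>80)&(hsv[:,0]<25)&(v>140)&(u>160)&(u<430); Q=P[w]
q=(Q[:,:2]-JO)@np.array([[np.cos(JY),-np.sin(JY)],[np.sin(JY),np.cos(JY)]])
print("deck jig x,y 0.5/99.5",np.percentile(q,[.5,99.5],axis=0),np.median(Q[:,2]))
e=[(x,q[abs(q[:,0]-x)<4,1].max()) for x in range(-150,110,10) if (abs(q[:,0]-x)<4).sum()>5]; e=np.array(e); print("left edge fit slope,off",np.polyfit(e[:,0],e[:,1],1))
x,y=jw(-40,82); rows([x,y,161],5,np.pi/2+JY)
```

```text
1306 jig x range [-46.35223902 -38.6258838  -30.78117235] y [ 57.99974952 104.86471239] ztop [185.33620091 187.60802315]
((589.303466796875, 18.757282257080078), (21.925657272338867, 54.80183029174805), 17.646644592285156) [588.17970457  22.84957581 185.33620091]
deck jig x,y 0.5/99.5 [[-166.88262583  -58.16845256]
 [ 117.69771199  100.93769175]] 11.852969108254626
left edge fit slope,off [9.20564749e-03 1.00550815e+02]
0.0006 0.0001 0.0279 -0.03; 0.0006 0.0001 0.0279 -0.03; 0.0006 0.0001 0.0279 -0.03; 0.0006 0.0001 0.0279 -0.03; 0.0006 0.0001 0.0279 -0.03
```

Emit:
apply_moves(motion="0.0006 0.0003 0.0279 0; 0.0006 0.0003 0.0279 0; 0.0006 0.0003 0.0279 0; 0.0006 0.0003 0.0279 0; 0.0006 0.0003 0.0274 0; 0 0 0 0")

```text
time: 3.7
tool_pos: [586.8, 22.8, 159.6]
tcp_rot: [-3.137, -0.001, 1.719]
contact_force: [-1.1, 0.3, 0.7]
grip_width: 50.7
finger_force: 0.0
```

Emit:
apply_moves(motion="0 0 0 0; 0 0 0 0; 0 0 0 0; 0 0 0 0", fingers=-1)

```text
time: 4.2
tool_pos: [588.0, 23.2, 161.7]
tcp_rot: [-3.141, 0.0, 1.72]
contact_force: [-5.6, -2.4, 4.0]
grip_width: 15.3
finger_force: 29.1
```

Run:
```python
import numpy as np
# arc in jig frame: tool y=+jig x, tool z=down ; a from 32deg to 79.5deg
a=np.radians(np.linspace(32,79.5,9)); x=-100*np.cos(a); z=100*np.sin(a)
print("; ".join("0 %.4f %.4f 0"%(dx/1e3,-dz/1e3) for dx,dz in zip(np.diff(x),np.diff(z))))
```

```text
0 0.0059 -0.0085 0; 0 0.0068 -0.0078 0; 0 0.0076 -0.0071 0; 0 0.0082 -0.0063 0; 0 0.0089 -0.0054 0; 0 0.0094 -0.0044 0; 0 0.0098 -0.0034 0; 0 0.0101 -0.0024 0
```

Emit:
apply_moves(motion="0 0.0059 -0.0085 0; 0 0.0068 -0.0078 0; 0 0.0076 -0.0071 0; 0 0.0082 -0.0063 0; 0 0.0089 -0.0054 0; 0 0.0094 -0.0044 0; 0 0.0098 -0.0034 0; 0 0.0101 -0.0024 0")

```text
time: 5.2
tool_pos: [651.1, 33.1, 207.7]
tcp_rot: [-3.133, -0.0, 1.72]
contact_force: [-37.6, -6.3, 11.1]
grip_width: 14.9
finger_force: 30.0
```

Emit:
apply_moves(motion="0 0.001 0 0; 0 0 0 0; 0 0 0 0")

```text
time: 5.58
tool_pos: [650.7, 32.9, 207.7]
tcp_rot: [-3.131, -0.0, 1.72]
contact_force: [-22.2, -2.8, 10.8]
grip_width: 15.1
finger_force: 30.0
```

Emit:
apply_moves(motion="0 0 0 0; 0 0 0 0", fingers=0.1)

```text
time: 5.82
tool_pos: [656.0, 33.6, 207.7]
tcp_rot: [3.139, 0.0, 1.72]
contact_force: [0.7, -0.1, 0.3]
grip_width: 30.7
finger_force: 0.0
```

Emit:
apply_moves(motion="0 0 -0.03 0; 0 0 -0.05 0; 0 0 -0.02 0; 0 0 0 0")

```text
time: 6.32
tool_pos: [656.5, 33.5, 309.0]
tcp_rot: [3.136, 0.001, 1.72]
contact_force: [0.1, -1.0, -0.4]
grip_width: 50.4
finger_force: 0.0
```

Run:
```python
from h import *
x,y=jw(-15,0); print(bot.get_obs()["tool_pos"]); rows([x,y,300],11,np.pi+JY)
```

```text
[656.51089744  33.5158648  308.96890796]
-0.0075 -0.0041 0.0008 -8.18; -0.0069 -0.0052 0.0008 -8.18; -0.0060 -0.0061 0.0008 -8.18; -0.0051 -0.0069 0.0008 -8.18; -0.0041 -0.0075 0.0008 -8.18; -0.0030 -0.0080 0.0008 -8.18; -0.0018 -0.0084 0.0008 -8.18; -0.0006 -0.0086 0.0008 -8.18
0.0006 -0.0086 0.0008 -8.18; 0.0019 -0.0084 0.0008 -8.18; 0.0030 -0.0080 0.0008 -8.18
```

Emit:
apply_moves(motion="-0.0075 -0.0041 0 -8.18; -0.0069 -0.0052 0 -8.18; -0.006 -0.0061 0 -8.18; -0.0051 -0.0069 0 -8.18; -0.0041 -0.0075 0 -8.18; -0.003 -0.008 0 -8.18; -0.0018 -0.0084 0 -8.18; -0.0006 -0.0086 0 -8.18")

```text
time: 7.32
tool_pos: [631.3, -31.2, 304.8]
tcp_rot: [-3.141, -0.002, 2.867]
contact_force: [-0.2, -0.3, -0.9]
grip_width: 50.9
finger_force: 0.0
```

Emit:
apply_moves(motion="0.0006 -0.0086 0 -8.18; 0.0019 -0.0084 0 -8.18; 0.003 -0.008 0 -8.18; 0 0 0 0; 0 0 0 0", fingers=0.9)

```text
time: 7.95
tool_pos: [622.6, -54.9, 305.8]
tcp_rot: [3.141, -0.001, -2.995]
contact_force: [-0.3, -0.5, 0.1]
grip_width: 86.8
finger_force: 0.0
```

Run:
```python
from h import *
o=bot.get_obs(); print(o["tool_pos"],o["tcp_rot"],o["grip_width"])
c=wrist(); cv2.imwrite("pics/w2.png",c["img"])
P,u,v=cloud(c); img=c["img"][v,u].astype(int); Z=P[:,2]
M=np.array([[np.cos(JY),-np.sin(JY)],[np.sin(JY),np.cos(JY)]]); q=(P[:,:2]-JO)@M
b=(Z>39)&(Z<50)&(q[:,0]>-170)&(q[:,0]<-35)&(abs(q[:,1])<70)&(img[:,0]-img[:,1]>0)
print("bar",b.sum(),cv2.minAreaRect(q[b].astype(np.float32)),q[b].mean(0),np.median(Z[b]))
r=(Z>21)&(Z<31)&(q[:,0]>-60)&(q[:,0]<42)&(abs(q[:,1])<75)
for lo in range(-50,40,10):
    s=r&(q[:,0]>lo)&(q[:,0]<=lo+10)
    for sg in (1,-1):
        t=s&(q[:,1]*sg>0)
        if t.sum()>10: print(lo,sg,t.sum(),np.percentile(q[t,1],[2,50,98]).round(1))
hsv=cv2.cvtColor(c["img"],cv2.COLOR_BGR2HSV)[v,u].astype(int)
w=(Z>7)&(Z<17)&(hsv[:,1]>80)&(hsv[:,0]<25)&(q[:,0]<-20)&(q[:,0]>-180)&(abs(q[:,1])<110); Q=q[w]
print("deck",np.percentile(Q,[.3,99.7],axis=0))
g=[]
for x in range(-160,-60,5):
    s=abs(Q[:,0]-x)<3
    if s.sum()>20: g.append((x,Q[s,1].min(),Q[s,1].max()))
print(np.array(g)[::4].round(1))
```

```text
[622.62823868 -54.89903637 305.80156977] [ 3.14108054e+00 -8.44296952e-04 -2.99524116e+00] 86.82258078370177
bar 4174 ((-102.71977996826172, 13.598079681396484), (82.57971954345703, 57.29023742675781), 15.546455383300781) [-103.76342527   13.37939713] 43.589000489221036
-40 1 67 [43.2 48.9 54.9]
-40 -1 61 [-53.2 -47.6 -41.8]
-30 1 95 [36.4 44.3 51.5]
-30 -1 88 [-50.  -41.9 -34.9]
-20 1 86 [31.7 38.6 44.6]
-20 -1 87 [-43.2 -36.2 -29.3]
-10 1 83 [31.8 37.7 43.7]
-10 -1 86 [-40.4 -35.1 -29.2]
0 1 83 [31.8 36.8 42.8]
0 -1 84 [-40.4 -34.9 -29.5]
10 1 78 [32.1 38.  43. ]
10 -1 77 [-40.7 -35.6 -29.6]
20 1 41 [37.  40.7 43.2]
20 -1 48 [-40.8 -37.2 -33.4]
30 1 15 [40.8 43.1 43.5]
30 -1 23 [-40.  -38.7 -36.1]
deck [[-167.73028542  -98.41705745]
 [ -20.72087395   99.0188775 ]]
[[-160.   -99.    98. ]
 [-140.   -99.8   99.7]
 [-120.   -98.7   99.5]
 [-100.   -98.9   99.3]
 [ -80.   -98.8   99.2]]
```

View pics/w2.png

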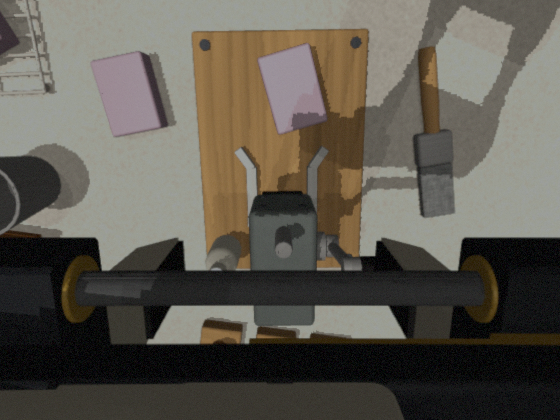

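The wrist view shows the deck bar at (292,87), turned about 15°. The rails are at (250,185) and (313,185) and the foot is lifted. In the jig frame the bar is at (-103, 13.5). Next I'll grip it across its width behind its centre.

Run:
```python
from h import *
a=np.radians(15.5); x,y=jw(-102.9-15*np.cos(a),13.5-15*np.sin(a)); ps=-np.pi+JY+a; o=bot.get_obs()
p=o["tool_pos"]; print(x,y); rows([x,y,p[2]-30],5,ps); rows([x,y,18],7,ps,[x,y,p[2]-30,ps])
```

```text
521.2449265204176 -60.95238496694119
0.0202 0.0018 0.0060 -3.13; 0.0201 0.0029 0.0060 -3.13; 0.0199 0.0040 0.0060 -3.13; 0.0197 0.0050 0.0060 -3.13; 0.0194 0.0061 0.0060 -3.13
-0.0000 0.0000 0.0369 -0.00; -0.0000 0.0000 0.0369 -0.00; -0.0000 0.0000 0.0369 -0.00; -0.0000 0.0000 0.0369 -0.00; -0.0000 0.0000 0.0369 -0.00; -0.0000 0.0000 0.0369 -0.00; -0.0000 0.0000 0.0369 -0.00
```

Emit:
apply_moves(motion="0.0202 0.0018 0.006 -3.13; 0.0201 0.0029 0.006 -3.13; 0.0199 0.004 0.006 -3.13; 0.0197 0.005 0.006 -3.13; 0.0194 0.0061 0.006 -3.13; 0 0 0.03 0; 0 0 0.037 0; 0 0 0.037 0", fingers=1)

```text
time: 9.0
tool_pos: [521.4, -61.1, 171.7]
tcp_rot: [-3.141, 0.001, -2.721]
contact_force: [-0.1, -0.7, -0.7]
grip_width: 91.9
finger_force: 0.0
```

Emit:
apply_moves(motion="0 0 0.037 0; 0 0 0.037 0; 0 0 0.037 0; 0 0 0.025 0; 0 0 0.012 0; 0 0 0.0055 0; 0 0 0 0; 0 0 0 0")

```text
time: 10.0
tool_pos: [521.8, -61.6, 20.0]
tcp_rot: [-3.14, 0.001, -2.72]
contact_force: [1.2, 0.1, -0.8]
grip_width: 92.1
finger_force: 0.0
```

Emit:
apply_moves(motion="0 0 0 0; 0 0 0 0; 0 0 0 0; 0 0 0 0; 0 0 0 0; 0 0 0 0", fingers=-1)

```text
time: 10.75
tool_pos: [521.1, -61.4, 19.1]
tcp_rot: [3.141, -0.0, -2.72]
contact_force: [-1.2, 0.8, 1.3]
grip_width: 57.8
finger_force: 30.0
```

Run:
```python
from h import *
o=bot.get_obs(); print(o["tool_pos"],o["tcp_rot"],o["grip_width"],o["contact_force"])
# after grip bar axis = tool; centre line passes tcp. bring to y=0.7 at jig x=-100 & square
x,y=jw(-105,0.7); x2,y2=jw(-56,0.7); ps=-np.pi+JY
z=o["tool_pos"][2]; rows([x,y,z+1],6,ps); rows([x2,y2,z+1],8,ps,[x,y,z+1,ps])
```

```text
[521.12486443 -61.39622866  19.12873501] [ 3.14146219e+00 -1.57957509e-04 -2.71954325e+00] 57.7648452733622 [-1.1673697   0.84522801  1.34690963]
-0.0016 -0.0019 -0.0002 2.60; -0.0017 -0.0018 -0.0002 2.60; -0.0018 -0.0017 -0.0002 2.60; -0.0019 -0.0017 -0.0002 2.60; -0.0020 -0.0016 -0.0002 2.60; -0.0020 -0.0015 -0.0002 2.60
-0.0061 -0.0000 -0.0000 -0.00; -0.0061 -0.0000 -0.0000 -0.00; -0.0061 -0.0000 -0.0000 -0.00; -0.0061 -0.0000 -0.0000 -0.00; -0.0061 -0.0000 -0.0000 -0.00; -0.0061 -0.0000 -0.0000 -0.00; -0.0061 -0.0000 -0.0000 -0.00; -0.0061 -0.0000 -0.0000 -0.00
```

Emit:
apply_moves(motion="-0.0016 -0.0019 -0.0002 2.6; -0.0017 -0.0018 -0.0002 2.6; -0.0018 -0.0017 -0.0002 2.6; -0.0019 -0.0017 -0.0002 2.6; -0.002 -0.0016 -0.0002 2.6; -0.002 -0.0015 0 2.6; 0 0 0 0; 0 0 0 0")

```text
time: 11.75
tool_pos: [534.6, -67.8, 19.9]
tcp_rot: [3.142, -0.0, -2.991]
contact_force: [0.4, -0.3, -2.0]
grip_width: 57.9
finger_force: 30.0
```

Run:
```python
from h import *
o=bot.get_obs(); print(o["tool_pos"],o["tcp_rot"],o["contact_force"])
c=bot.capture("top"); 
for n,c in(("top",c),("side",bot.capture("side"))):
    P,u,v=cloud(c); img=c["img"][v,u].astype(int); M=np.array([[np.cos(JY),-np.sin(JY)],[np.sin(JY),np.cos(JY)]]); q=(P[:,:2]-JO)@M; Z=P[:,2]
    b=(Z>36)&(Z<50)&(q[:,0]>-170)&(q[:,0]<-20)&(abs(q[:,1])<50)&(img[:,0]-img[:,1]>5)
    if b.sum()>10: print(n,b.sum(),cv2.minAreaRect(q[b].astype(np.float32)),q[b].max(0))
```

```text
[534.62255844 -67.83488283  19.92026476] [ 3.14154324e+00 -4.19016116e-04 -2.99083563e+00] [ 0.40050758 -0.28143565 -1.98151634]
side 116 ((-61.39670944213867, -3.973377227783203), (30.502620697021484, 65.19316101074219), 1.1082651615142822) [-46.30626623  28.60165469]
```

Emit:
apply_moves(motion="-0.006 0 0 0; -0.006 0 0 0; -0.006 0 0 0; -0.006 0 0 0; -0.006 0 0 0; -0.006 0 0 0; 0 0 0 0")

```text
time: 12.72
tool_pos: [570.8, -62.3, 20.0]
tcp_rot: [-3.142, 0.0, -2.991]
contact_force: [0.1, 0.7, -1.2]
grip_width: 57.8
finger_force: 30.0
```

Emit:
apply_moves(motion="-0.004 0 0 0; -0.004 0 0 0; -0.004 0 0 0; 0 0 0 0")

```text
time: 13.22
tool_pos: [582.7, -60.4, 20.0]
tcp_rot: [3.141, 0.001, -2.991]
contact_force: [-0.3, 3.5, -2.3]
grip_width: 58.1
finger_force: 30.0
```

Emit:
apply_moves(motion="0 0 0 0; 0 0 0 0; 0 0 0 0; 0.01 0 0 0; 0.014 0 0 0; 0.014 0 0 0; 0.014 0 0 0; 0 0 0 0", fingers=0.8)

```text
time: 14.22
tool_pos: [529.7, -68.6, 20.2]
tcp_rot: [3.141, -0.001, -2.992]
contact_force: [0.5, -0.8, -0.4]
grip_width: 82.6
finger_force: 0.0
```

Emit:
apply_moves(motion="0 0 0 0; 0 0 0 0; 0 0 0 0; 0 0 0 0; 0 0 0 0", fingers=-0.2)

```text
time: 14.85
tool_pos: [530.9, -68.4, 20.1]
tcp_rot: [-3.142, -0.0, -2.992]
contact_force: [0.2, -0.1, -0.3]
grip_width: 38.4
finger_force: 0.0
```

Run:
```python
from h import *
o=bot.get_obs(); print(o["tool_pos"],o["tcp_rot"],o["contact_force"],o["grip_width"])
x,y=jw(-53,0.5); d=np.array([x,y])-o["tool_pos"][:2]; print("to x=-53: along jig x",d@[np.cos(JY),np.sin(JY)],"y",d@[-np.sin(JY),np.cos(JY)])
c=bot.capture("side"); cv2.imwrite("pics/s3.png",cv2.resize(c["img"][170:300,230:400],(800,600),interpolation=2))
```

```text
[530.92021497 -68.44623602  20.05030954] [-3.14150324e+00 -4.79832165e-05 -2.99163818e+00] [ 0.21086481 -0.13362836 -0.32034502] 38.377399424026066
to x=-53: along jig x 55.907678517661026 y -0.13586414284297535
```

View pics/s3.png

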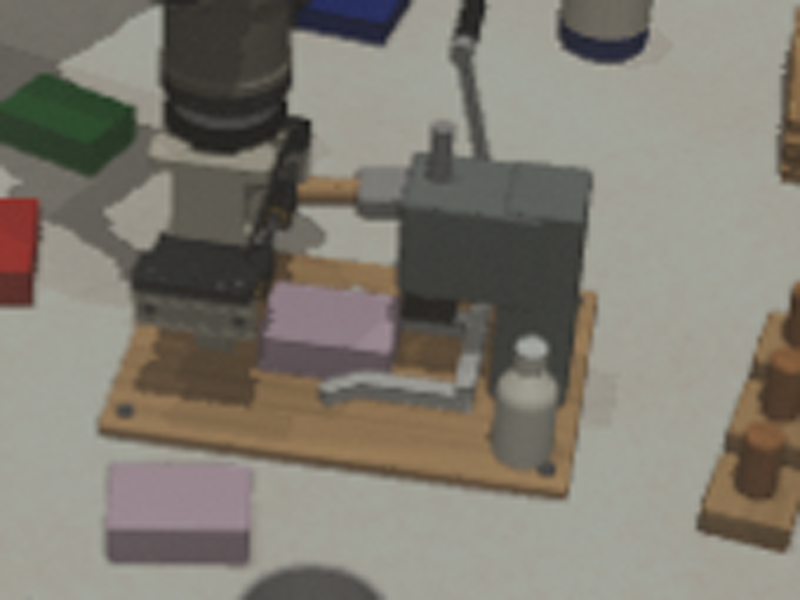

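The side view shows the bar (330,320) partly inside the rails, flat and square, with the lever up and the foot lifted at (430,310). Next I'll push on its rear face.

Emit:
apply_moves(motion="-0.006 0 0.001 0; -0.006 0 0 0; -0.006 0 0 0; -0.006 0 0 0; -0.006 0 0 0; -0.006 0 0 0; -0.006 0 0 0; -0.006 0 0 0")

```text
time: 15.9
tool_pos: [578.8, -61.3, 19.1]
tcp_rot: [-3.141, 0.0, -2.992]
contact_force: [-1.3, 0.5, -0.7]
grip_width: 36.7
finger_force: 0.5
```

Emit:
apply_moves(motion="-0.002 0 0 0; -0.002 0 0 0; -0.0015 0 0 0; 0 0 0 0; 0 0 0 0")

```text
time: 16.52
tool_pos: [584.0, -60.6, 19.2]
tcp_rot: [-3.141, 0.001, -2.992]
contact_force: [-0.3, 0.6, 0.3]
grip_width: 36.4
finger_force: 0.0
```

Emit:
apply_moves(motion="-0.0015 0 0 0; -0.001 0 0 0; 0 0 0 0")

```text
time: 16.9
tool_pos: [586.3, -60.1, 19.1]
tcp_rot: [-3.141, 0.0, -2.992]
contact_force: [-1.2, -0.2, -0.2]
grip_width: 36.7
finger_force: 0.4
```

Emit:
apply_moves(motion="-0.001 0 0 0; -0.001 0 0 0; 0 0 0 0")

```text
time: 17.27
tool_pos: [587.3, -59.9, 19.0]
tcp_rot: [3.141, -0.002, -2.991]
contact_force: [-4.7, -0.4, 4.1]
grip_width: 37.0
finger_force: 2.6
```

Emit:
apply_moves(motion="-0.001 0 0 0; -0.001 0 0 0; 0 0 0 0")

```text
time: 17.65
tool_pos: [587.3, -59.8, 19.0]
tcp_rot: [3.141, -0.006, -2.991]
contact_force: [-11.0, -3.1, 7.7]
grip_width: 36.8
finger_force: 6.2
```

Emit:
apply_moves(motion="-0.0005 0 0 0; 0 0 0 0; 0 0 0 0")

```text
time: 18.02
tool_pos: [587.3, -59.8, 19.0]
tcp_rot: [3.141, -0.007, -2.991]
contact_force: [-13.0, -3.4, 9.7]
grip_width: 36.6
finger_force: 7.0
```

Emit:
apply_moves(motion="0.003 0 0 0; 0.01 0 0 0; 0.02 0 0 0; 0.03 0 -0.01 0; 0.02 0 -0.04 0; 0 0 -0.05 0; 0 0 -0.05 0; 0 0 0 0")

```text
time: 19.02
tool_pos: [510.9, -72.5, 173.2]
tcp_rot: [-3.138, 0.009, -2.992]
contact_force: [0.3, -0.6, -1.6]
grip_width: 36.6
finger_force: 0.0
```

Run:
```python
from h import *
o=bot.get_obs(); print(o["tool_pos"],o["contact_force"])
M=np.array([[np.cos(JY),-np.sin(JY)],[np.sin(JY),np.cos(JY)]])
for n in ("side","top"):
    c=bot.capture(n); cv2.imwrite("pics/%s4.png"%n,cv2.resize(c["img"][170:300,230:400],(800,600),interpolation=2))
    P,u,v=cloud(c); img=c["img"][v,u].astype(int); q=(P[:,:2]-JO)@M; Z=P[:,2]
    b=(Z>36)&(Z<50)&(q[:,0]>-100)&(q[:,0]<60)&(abs(q[:,1])<35)&(img[:,0]-img[:,1]>5)
    if b.sum()>10: print(n,b.sum(),cv2.minAreaRect(q[b].astype(np.float32)),q[b].min(0),q[b].max(0),np.median(Z[b]),np.linalg.lstsq(np.c_[q[b],np.ones(b.sum())],Z[b],rcond=None)[0])
```

```text
[510.90824603 -72.52473243 173.16721276] [ 0.34163343 -0.63666222 -1.55648525]
side 191 ((2.978729248046875, -1.4537620544433594), (59.43059539794922, 80.19319915771484), 87.17936706542969) [-36.93010099 -32.14357714] [41.9444053  30.02445005] 41.20301829926109 [-1.78089279e-03 -2.94070783e-02  4.12158864e+01]
top 17 ((5.126069068908691, -21.7037296295166), (17.89430046081543, 11.012824058532715), 58.34444046020508) [ -4.25665945 -28.07655758] [  9.2524386  -12.56366329] 43.81677701192734 [-0.38730738 -0.07797436 43.83481408]
```

View pics/side4.png

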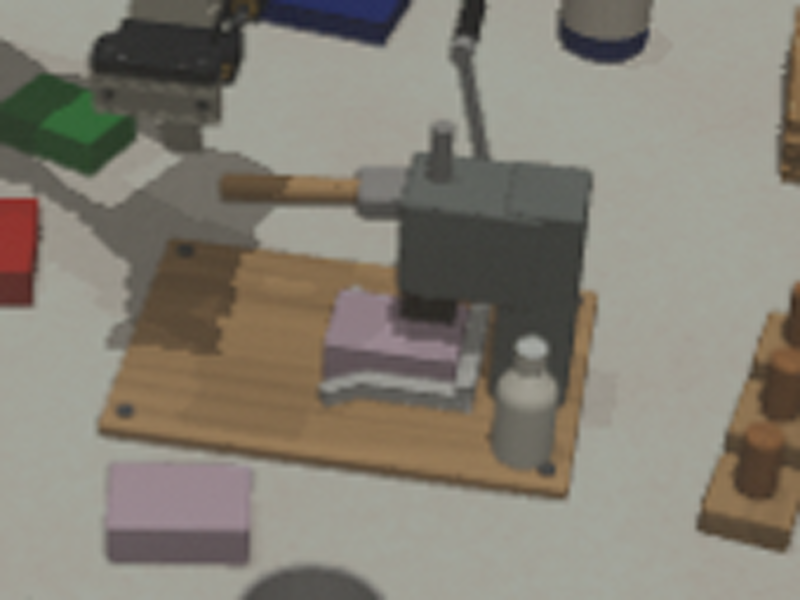

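The side view shows the bar (395,340) between the rails with its end at the stop (470,345), flat under the raised foot. Next I'll go back to the lever.

Run:
```python
from h import *
o=bot.get_obs(); p=o["tool_pos"]; ps=o["tcp_rot"][2]+2*np.pi; s=[p[0],p[1],315,ps]
rows([650.9,33.0,315],14,np.pi/2+JY,s)
```

```text
-0.0112 0.0059 -0.0000 6.43; -0.0104 0.0071 -0.0000 6.43; -0.0096 0.0082 -0.0000 6.43; -0.0086 0.0092 -0.0000 6.43; -0.0075 0.0101 -0.0000 6.43; -0.0063 0.0109 -0.0000 6.43; -0.0051 0.0116 -0.0000 6.43; -0.0037 0.0121 -0.0000 6.43
-0.0024 0.0124 -0.0000 6.43; -0.0010 0.0126 -0.0000 6.43; 0.0004 0.0126 -0.0000 6.43; 0.0019 0.0125 -0.0000 6.43; 0.0032 0.0122 -0.0000 6.43; 0.0046 0.0118 -0.0000 6.43
```

Emit:
apply_moves(motion="0 0 -0.045 0; 0 0 -0.05 0; 0 0 -0.047 0", fingers=0.1)

```text
time: 19.5
tool_pos: [508.1, -71.7, 310.6]
tcp_rot: [3.14, -0.003, -2.992]
contact_force: [0.4, -0.4, 1.1]
grip_width: 50.5
finger_force: 0.0
```

Emit:
apply_moves(motion="-0.0112 0.0059 0 6.43; -0.0104 0.0071 0 6.43; -0.0096 0.0082 0 6.43; -0.0086 0.0092 0 6.43; -0.0075 0.0101 0 6.43; -0.0063 0.0109 0 6.43; -0.0051 0.0116 0 6.43; -0.0037 0.0121 0 6.43")

```text
time: 20.5
tool_pos: [589.9, -11.7, 308.5]
tcp_rot: [-3.139, -0.003, 2.39]
contact_force: [0.7, 0.3, 0.4]
grip_width: 50.8
finger_force: 0.0
```

Emit:
apply_moves(motion="-0.0024 0.0124 0 6.43; -0.001 0.0126 0 6.43; 0.0004 0.0126 0 6.43; 0.0019 0.0125 0 6.43; 0.0032 0.0122 0 6.43; 0.0046 0.0118 0 6.43; 0 0 0 0; 0 0 0 0")

```text
time: 21.5
tool_pos: [650.7, 32.6, 309.7]
tcp_rot: [-3.139, -0.0, 1.722]
contact_force: [-0.6, 0.3, 0.1]
grip_width: 50.8
finger_force: 0.0
```

Run:
```python
from h import *
o=bot.get_obs(); print(o["tool_pos"],o["tcp_rot"])
c=wrist(); P,u,v=cloud(c); Z=P[:,2]; M=np.array([[np.cos(JY),-np.sin(JY)],[np.sin(JY),np.cos(JY)]]); q=(P[:,:2]-JO)@M
m=(Z>205)&(Z<240)&(abs(q[:,0]-24)<25)&(q[:,1]>55)&(q[:,1]<110); print(m.sum(),np.percentile(q[m],[2,50,98],axis=0),np.percentile(Z[m],[5,50,98]))
rows([650.9,33.0,208],5,np.pi/2+JY)
```

```text
[650.69867056  32.60939566 309.74116922] [-3.13936513e+00 -2.35308779e-04  1.72237835e+00]
1671 [[ 17.27374291  56.28878695]
 [ 24.21525389  82.30316091]
 [ 31.64623002 105.44225824]] [224.99693386 229.19063022 231.23992444]
0.0001 0.0001 0.0204 0.01; 0.0001 0.0001 0.0204 0.01; 0.0001 0.0001 0.0204 0.01; 0.0001 0.0001 0.0204 0.01; 0.0001 0.0001 0.0204 0.01
```

Emit:
apply_moves(motion="0 0 0.021 0; 0 0 0.021 0; 0 0 0.021 0; 0 0 0.021 0; 0 0 0.019 0; 0 0 0 0")

```text
time: 22.3
tool_pos: [650.0, 32.5, 206.6]
tcp_rot: [-3.138, -0.001, 1.721]
contact_force: [0.4, -0.3, 0.8]
grip_width: 50.4
finger_force: 0.0
```

Emit:
apply_moves(motion="0 0 0 0; 0 0 0 0; 0 0 0 0; 0 0 0 0", fingers=-1)

```text
time: 22.8
tool_pos: [650.5, 32.7, 208.4]
tcp_rot: [-3.14, 0.0, 1.72]
contact_force: [-8.3, -2.1, 6.3]
grip_width: 15.0
finger_force: 28.8
```

Run:
```python
import numpy as np
a=np.radians(np.linspace(78,31,13)); x=-100*np.cos(a); z=100*np.sin(a)
print("; ".join("0 %.4f %.4f 0"%(dx/1e3,-dz/1e3) for dx,dz in zip(np.diff(x),np.diff(z))))
```

```text
0 -0.0066 0.0016 0; 0 -0.0065 0.0021 0; 0 -0.0063 0.0025 0; 0 -0.0062 0.0030 0; 0 -0.0059 0.0034 0; 0 -0.0057 0.0038 0; 0 -0.0054 0.0042 0; 0 -0.0051 0.0045 0; 0 -0.0048 0.0049 0; 0 -0.0045 0.0052 0; 0 -0.0041 0.0055 0; 0 -0.0037 0.0057 0
```

Emit:
apply_moves(motion="0 -0.0066 0.0016 0; 0 -0.0065 0.0021 0; 0 -0.0063 0.0025 0; 0 -0.0062 0.003 0; 0 -0.0059 0.0034 0; 0 -0.0057 0.0038 0; 0 -0.0054 0.0042 0")

```text
time: 23.68
tool_pos: [608.6, 26.5, 187.2]
tcp_rot: [3.142, -0.0, 1.72]
contact_force: [3.5, 1.2, 5.3]
grip_width: 15.4
finger_force: 30.0
```

Emit:
apply_moves(motion="0 -0.0051 0.0045 0; 0 -0.0048 0.0049 0; 0 -0.0045 0.0052 0; 0 -0.0041 0.0055 0; 0 -0.0037 0.0057 0; 0 0 0 0; 0 0 0 0")

```text
time: 24.55
tool_pos: [587.3, 23.3, 161.8]
tcp_rot: [3.14, -0.0, 1.72]
contact_force: [5.5, 2.6, 3.5]
grip_width: 15.2
finger_force: 30.0
```

Emit:
apply_moves(motion="0 -0.0015 0.0025 0; 0 -0.001 0.0015 0; 0 0 0 0; 0 0 0 0")

```text
time: 25.05
tool_pos: [587.3, 23.3, 161.4]
tcp_rot: [3.132, 0.001, 1.72]
contact_force: [6.3, 4.1, 19.7]
grip_width: 15.0
finger_force: 30.0
```

Emit:
apply_moves(motion="0 0 0 0; 0 0 0 0; 0 0 0 0; 0 0 0 0", fingers=0.1)

```text
time: 25.55
tool_pos: [583.7, 22.7, 156.8]
tcp_rot: [-3.139, -0.0, 1.72]
contact_force: [-0.5, 0.4, -1.1]
grip_width: 48.7
finger_force: 0.0
```

Emit:
apply_moves(motion="0 0 -0.03 0; 0 0 -0.04 0; 0 0 -0.04 0; 0 0 -0.04 0; 0 0 0 0; 0 0 0 0")

```text
time: 26.3
tool_pos: [584.0, 22.8, 306.7]
tcp_rot: [-3.14, -0.0, 1.72]
contact_force: [0.4, -1.1, -0.7]
grip_width: 50.4
finger_force: 0.0
```

Run:
```python
from h import *
o=bot.get_obs(); print(o["tool_pos"],o["contact_force"],o["time"])
M=np.array([[np.cos(JY),-np.sin(JY)],[np.sin(JY),np.cos(JY)]])
c=wrist(); P,u,v=cloud(c); Z=P[:,2]; q=(P[:,:2]-JO)@M
m=(Z>165)&(Z<200)&(abs(q[:,0]+40)<25)&(q[:,1]>58)&(q[:,1]<110); print("pin",m.sum(),np.percentile(q[m],[2,50,98],axis=0),np.percentile(Z[m],[50,98]))
c=bot.capture("side"); cv2.imwrite("pics/side5.png",cv2.resize(c["img"][170:300,230:400],(800,600),interpolation=2))
P,u,v=cloud(c); img=c["img"][v,u].astype(int); q=(P[:,:2]-JO)@M; Z=P[:,2]
b=(Z>36)&(Z<50)&(q[:,0]>-100)&(q[:,0]<60)&(abs(q[:,1])<35)&(img[:,0]-img[:,1]>5)
print(b.sum(),cv2.minAreaRect(q[b].astype(np.float32)),np.linalg.lstsq(np.c_[q[b],np.ones(b.sum())],Z[b],rcond=None)[0])
```

```text
[584.02245234  22.79008647 306.67311449] [ 0.38876289 -1.10734411 -0.71221859] 26.3
pin 1233 [[-47.17465946  58.96627983]
 [-39.39008559  82.9348077 ]
 [-31.37897813 104.69879576]] [184.26467773 186.63671328]
172 ((2.0659332275390625, -0.2602729797363281), (78.11050415039062, 61.52494430541992), 1.888468623161316) [-5.45449753e-03 -2.14080010e-03  4.14449053e+01]
```

View pics/side5.png

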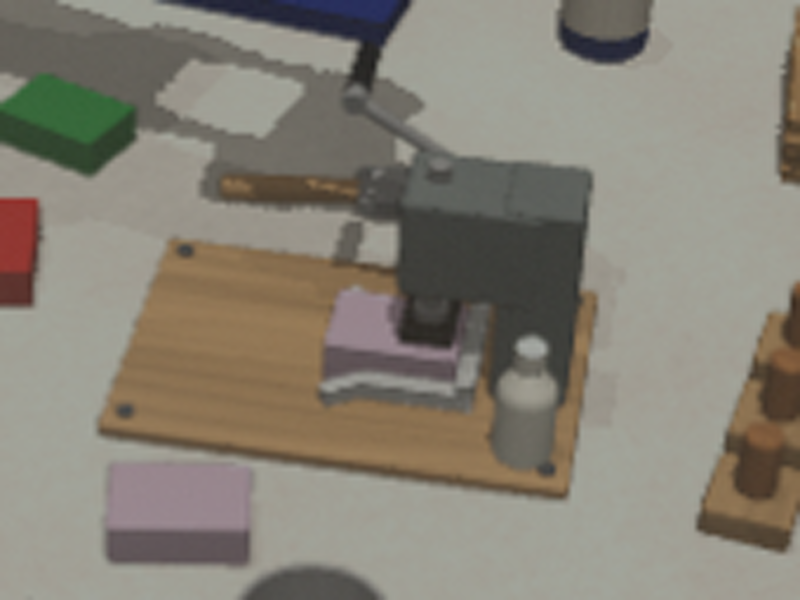

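The side view shows the lever down (pin at (365,70)), the foot (430,320) pressing on the bar, and the bar unmoved at the stop. The arm is clear, so I'll hand the job in.

```bash
python3 -c "
from plant import bot
print(bot.close_job())"
```

```text
the job is handed in; nothing more can be done
None
```

The job is handed in, with no verdict returned: the last measurements and picture showed the bar home and flat against the back stop, the lever fully down with the foot on the bar, and the arm clear of everything.

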